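# Pry open the hardware case and stand the anchor tube in it

## Task

Pick up the flat pry blade, slip its tip into the notch in the front of the grey hardware case and lever the hinged cover up with it until the cover stands upright; nothing but the blade may touch the cover, now or later. Then lay the blade flat on the bench and let go of it, and after that lift the yellow anchor tube out of its cup on the turntable and stand it upright, fully down, in the round socket inside the open case. Leave the cover standing open and the other things on the bench where they are.

Things in the scene. Friction and masses are not known exactly. Their poses are not given: they have to be found in the camera images.
- case: Grey steel case screwed to the bench: 120 mm deep (x), 150 wide (y), 75 high without cover, walls 4 mm, floor 5 mm. Origin: centre of its underside; x points from the notched front (x -60 mm, robot side) to the hinge side (+60 mm). Inside, a black 50 x 50 x 22 mm block stands on the floor round the socket, centred at x -12 mm, y 0; ignore the small nuts beside it.
- notch (a point): Centre of the pry notch, in the plane of the front face: 50 mm wide, 8 mm high, at the top middle of the front wall, from height 67 mm up to the cover's underside at 75 mm, open through the wall into the case, which is empty at that height. A bare steel ledge 54 mm wide, 5 mm thick, top at 67 mm, sticks out 12 mm below it as a fulcrum. Axes as the case.
- cover (a joint): Cover angle (rad): 0 shut, 1.57 upright, stop at 1.85. A plain 120 x 150 x 4 mm plate of 0.1 kg, flush with the case walls, no handle, hinged along the case's rear top edge. The hinge is stiff (0.11 N m friction): the cover stays at any angle where it is left; lifting its front edge takes about 1.5 N.
- cover_hinge (a point): Middle of the cover's hinge axis: on the case at x +60 mm, height 75 mm; the axis runs along the case's y. Axes as the case.
- cover_edge (a point): Middle of the cover's free front edge, on its underside, 120 mm from the hinge axis; moves with the cover.
- socket (a point): Bottom centre of the socket, on the case floor (5 mm above the bench): an upright round hole of 23 mm diameter and 22 mm depth, its mouth 27 mm above the bench. 72 mm in front of the hinge axis, on the case's centre line. Axes as the case.
- blade: Flat pry blade, 190 mm long, 0.12 kg, lying flat on the bench. Wooden handle 100 x 22 x 16 mm (x -75 to +25 mm, z 0 to 16); from there a steel blade 20 mm wide, 2.5 mm thick runs to x +115 mm at z 8 mm (mid-height of the handle). Origin: on the handle's underside, near the balance point, 25 mm behind the handle's front end; x points to the tip, z up.
- blade_tip (a point): Middle of the blade's tip: x 115 mm, z 8 mm in the blade's frame.
- blade_grip (a point): Centre of the handle's section above the blade body's origin, 8 mm over its underside: a good place to grip, across the 22 mm width.
- tube: Yellow nylon anchor pack tube: closed cylinder, 20 mm diameter, 60 mm high, 2 mm chamfer at the foot, 30 g, standing upright in one of the clear cups. Origin: centre of its underside, z up its axis. Its foot is 24 mm above the bench, the cup's rim 55 mm, so its upper 29 mm stick out; the cup is 52 mm wide inside at its floor.
- turntable: Fixed base of the turntable; origin: centre of its underside. A white platter, 230 mm across, top 20 mm above the bench, turns freely on the upright axis through the origin (and may turn). Six clear cups, 60 mm across, rims 55 mm above the bench, are fixed on it on a circle of 78 mm radius; one holds the tube, the others small hardware.
- bolt: Bystander: zinc carriage bolt, 60 mm long, lying on the bench; origin near the middle of its length.
- grommet: Bystander: black rubber grommet ring, 28 mm across, 10 mm high; origin at its underside.
- nut1: Bystander: bronze flange nut, 24 mm across, 11 mm high; origin at its underside.
- nut2: Bystander: bronze flange nut, like nut1.
- jar: Bystander: glass jar, 64 mm across, 90 mm high, standing; origin at its underside.
- can: Bystander: metal can, 60 mm across, 150 mm high, standing; origin at its underside.
- tape: Bystander: tape measure, 60 x 35 x 55 mm, standing; origin at its underside.
There are look-alikes about, which are no part of the job. Several things have the shape of the blade; the one meant has the colours described above.

How it is judged:
On the way, in this order (a step that is already met when the one before it is completed fails the run):
1. the blade, under the cover, starts to lift it (value of joint cover above 0.1 rad and contact force between blade and cover above 0.2 N), for 0.1 s.
2. the cover is levered up to upright (value of joint cover above 1.4 rad), for 0.2 s.
3. the blade lies flat on the bench, let go, the cover still open (value of joint cover above 1.4 rad and height (world z) of blade_grip below 0.015 m and height (world z) of blade_tip below 0.02 m and contact force between the fingers and blade below 0.1 N), for 0.2 s.
4. the tube stands in the socket (horizontal distance between tube and socket below 0.005 m and z of tube in the frame of socket below 0.004 m and angle between tube's own z axis and vertical below 0.12 rad), for 0.2 s.
At the end, for the whole second after the job is handed in: cover open beyond 1.4 rad; blade flat on the bench (handle centre below 15 mm, tip below 20 mm), let go, at rest; tube at rest in the socket, upright within 0.12 rad, foot within 5 mm of its centre and 4 mm of its floor; the seven bystanders within 30 mm of their starts (all of step 3 and all of step 4 and linear speed of each of tube, blade below 0.02 m/s and distance of each of bolt, grommet, nut1, nut2, jar, can, tape from where it was at the start of the episode below 0.03 m); the robot touches nothing.
It fails at once if the gripper or arm touches the cover (contact force between any of the fingers, the arm and cover above 1 N).
It fails at once if the tube touches the cover (contact force between tube and cover above 1 N).
It fails at once if a bystander is pushed away or knocked over (distance of any of bolt, grommet, nut1, nut2, jar, can, tape from where it was at the start of the episode above 0.03 m).
It also fails if it takes over 72 s, if anything falls off the work surface, if the arm or the gripper's body presses on something with over 40 N, if the wrist force passes 120 N, or if a joint passes its speed limit or range.

## Robot

A 7-joint arm with a two-finger parallel gripper is mounted at the origin on the work surface. World frame = base frame: x ahead of the robot, y to its left, z up, the work surface at z = 0. Lengths are in m, angles in rad, forces in N, time in s.
With the tool pointing down it reaches from about 0.425 to 0.875 m from the base axis. Payload 8.4 kg.
Tool frame: the origin (TCP) lies between the finger pads; the fingertips stand manip.tip_reach ahead of it and the grasp point (between the pads) is the TCP (manip.tip_reach is the distance from the TCP to the fingertips, in m); z points along the fingers, y is the line along which they close (so a half turn about z gives the same grasp; the last joint's range is limited). The gripper opens to 85 mm and grips with 20 to 120 N. Pads are 22 mm wide; open, the fingers measure 114 mm over their backs; the gripper's body (76 mm by 85 mm) begins 54 mm behind the grasp point. The pads swing forward as they close: fully open they stand 13 mm farther back than shut.
Start: joints at [-1.277, 0.333, 0.04, 1.465, -0.013, 1.343, -0.059], TCP at [0.249, 0.6, 0.25] pointing down, gripper open.
Joint ranges: [-2.58, 2.58], [-0.38, 2.09], [-1.3, 1.39], [0.25, 2.4], [-1.5, 4.64], [0.08, 2.09], [-2.65, 2.65]. Speed limits (rad/s): [2.22, 2.22, 2.79, 2.79, 3.14, 3.14, 3.14].

## Interface

Orientations are given as a rotation vector (axis times angle).
In Python, from rig import manip gives the robot as it stands.
- The arm moves only by the shell command python3 -m jog 'ROWS' [OPENING] [FORCE]. ROWS is JSON, a list of rows, each an object of numbers: "tx", "ty", "tz": the shift along the tool's x, y, z scaled (see below); "turn": the turn about the tool's z scaled (see below). A call has 1 to 8 rows; each row is the pose to reach, as a shift and turn from the pose commanded when the call began, along the tool's axes at that moment, turning the shorter way round; what a row does not reach only later rows make up. The controller multiplies each number of a shift by 200 mm and each number of a turn by 360 degrees. A row lasts 1/10 s, in which the tool goes at most 50 mm and 8.59 degrees, less where a joint would pass 70% of its speed; a pose out of reach is approached as far as the arm can. A call with a number of a shift or a turn outside -1 to 1 is refused whole. A call with a gripper value outside its range is refused whole. OPENING is the opening, from -1 (shut) to 1 (fully open), set as the call begins (- or left out, the last holds). The fingers move at their own pace and stop on an object; FORCE is the grip in N (left out, the last holds). Time passes only in rows, so rows that repeat a pose let the fingers close. It gives the time, the measured TCP pose, the force, the opening and the grip force at its end, in the units of the state.
- manip.sense(): the state, without advancing time (a new reading comes with each control period).
- manip.camera(name): name is "side" or "top"; returns (picture, depth): 480x640x3 uint8, blue, green, red; 480x640 float32, m along the optical axis (not along the pixel's ray), 0 where there is no reading.
- manip.camera_model(name): a dict with "fovy" (degrees; the focal length in pixels is half the picture's height over the tangent of half this angle, whatever the lens; pixels are square), "cx", "cy" (the principal point, pixels), "dist" ([k1, k2, p1, p2, k3] as OpenCV has them; the pictures are not rectified), "R" (3x3) and "t" (3): a world point X has camera coordinates R X + t. Camera axes: x right, y down, z forward; pixel columns grow to the right and rows downward; lengths in m; the calibration is good to about 2 mm. A picture is of the moment at which its call begins. camera_model takes no time and is no camera call.
- manip.job_done(): hands the job in; it is judged then, once.
The state is a dict: "clock": time; "q": joint angles; "dq": joint speeds; "tau": joint torques, N m; "position": TCP position; "tcp_rot": TCP orientation; "contact_force": force on the tool from outside, world axes, zero at the start; "ft_torque": the same for the moment, N m; "grip_width": opening from 0.0 (shut) to 1.0 (fully open); "gripper_force": force on a finger pad.
Only numpy, scipy, OpenCV 4.12 (cv2) and the standard library are available. Lean on these libraries where they do the work, as an engineer would, in place of code of your own. Each camera call takes 0.05 s, during which the arm holds its last target. There are 200 camera calls.

## Working session

There is one attempt and no reset: what is moved stays moved. The work goes in short steps, Python scripts to look and compute and a shell command to move; the robot and the scene stay as the last step left them, time stands still between calls to the robot, and variables do not carry over. Pictures are saved under pics/ and viewed, at most 10 in all, crops included, and the job is handed in when it is done.

```bash
ls; mkdir -p pics
cat > h.py <<'E'
import numpy as np, cv2
from rig import manip
from scipy.spatial.transform import Rotation as Ro
def K(m):
    f=240/np.tan(np.radians(m['fovy'])/2)
    return np.array([[f,0,m['cx']],[0,f,m['cy']],[0,0,1.]])
def ray(name,px):
    m=manip.camera_model(name)
    p=cv2.undistortPoints(np.array(px,float).reshape(-1,1,2),K(m),np.array(m['dist'],float)).reshape(-1,2)
    R=np.array(m['R']);t=np.array(m['t'])
    d=np.c_[p,np.ones(len(p))]@R
    return -R.T@t,d
def plane(name,px,z):
    o,d=ray(name,px); s=(z-o[2])/d[:,2]
    return o+d*s[:,None]
def proj(name,X):
    m=manip.camera_model(name)
    return cv2.projectPoints(np.array(X,float).reshape(-1,1,3),cv2.Rodrigues(np.array(m['R']))[0],np.array(m['t'],float),K(m),np.array(m['dist'],float))[0].reshape(-1,2)
def cloud(name,dep):
    v,u=np.mgrid[0:480,0:640]
    o,d=ray(name,np.c_[u.ravel(),v.ravel()])
    X=o+d*dep.ravel()[:,None]; X[dep.ravel()==0]=np.nan
    return X.reshape(480,640,3)
E
python3 - <<'E'
from h import *
np.set_printoptions(precision=3,suppress=True)
for n in('top','side'):
    im,d=manip.camera(n); cv2.imwrite(f'pics/{n}0.png',im); np.save(f'{n}0.npy',d)
    m=manip.camera_model(n); print(n,m['fovy'],m['dist'],-np.array(m['R']).T@m['t'],np.array(m['R'])[2])
s=manip.sense(); print(s, manip.tip_reach)
E
```

```text
pics
top 47.454477505146386 [-0.09  0.    0.    0.    0.  ] [ 0.396 -0.027  1.214] [ 0.113 -0.013 -0.994]
side 52.842638158305505 [-0.014  0.     0.     0.     0.   ] [0.29  0.571 0.754] [ 0.264 -0.645 -0.717]
{'clock': 0.1, 'q': array([-1.277,  0.334,  0.04 ,  1.466, -0.013,  1.343, -0.059]), 'dq': array([ 0.001, -0.002,  0.001, -0.002, -0.001, -0.   , -0.002]), 'tau': array([  0.004, -66.002,   1.37 , -40.647,   0.017,   0.009,  -0.   ]), 'position': array([0.249, 0.6  , 0.249]), 'tcp_rot': array([-0.613, -3.081,  0.002]), 'contact_force': array([ 0.628,  0.362, -0.323]), 'ft_torque': array([ 0.019, -0.027,  0.018]), 'gripper_force': 0.0, 'grip_width': 0.9989545947696583} 0.019
```

View pics/top0.png

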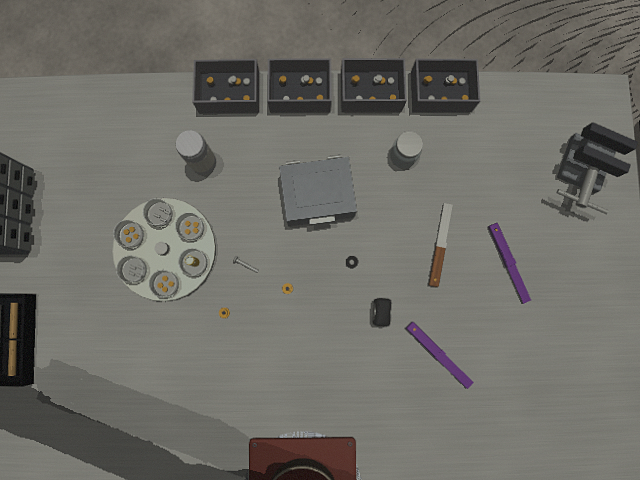

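View pics/side0.png

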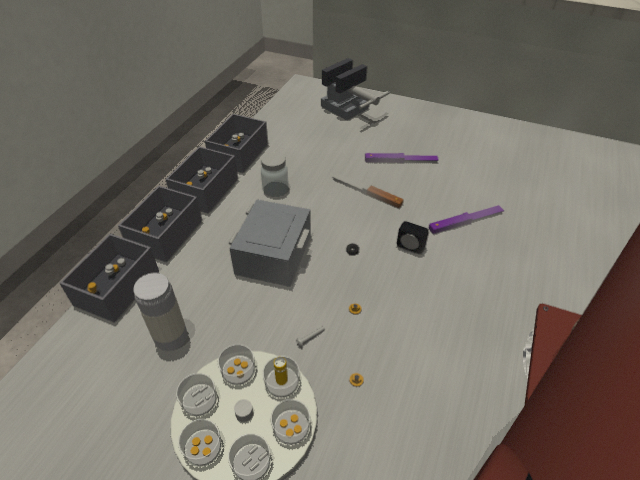

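The top view shows three blade-shaped things: an orange-brown handle with a steel blade at (440,245), a purple one at (508,262) and a purple one at (438,355). Only the first has a wooden handle and steel blade, and its tip points up, near (446,205). The case is at (318,190) with its ledge at (322,220). The tube is in the cup at (194,262). I'll measure these and confirm the blade in a crop.

Run:
```python
from h import *
np.set_printoptions(precision=4,suppress=True)
im=cv2.imread('pics/top0.png');d=np.load('top0.npy');C=cloud('top',d)
si=cv2.imread('pics/side0.png');ds=np.load('side0.npy');S=cloud('side',ds)
# case cover
m=((C[...,2]>0.068)&(C[...,2]<0.09)).astype(np.uint8); m[:, :265]=0;m[:,370:]=0;m[:145]=0;m[235:]=0
cs=max(cv2.findContours(m,0,2)[0],key=cv2.contourArea)
print('cover z',np.nanmedian(C[m>0][:,2]))
W=plane('top',cs.reshape(-1,2),0.079)
r=cv2.minAreaRect((W[:,:2]*1000).astype(np.float32)); print('case rect top',r); print(cv2.boxPoints(r))
m=((S[...,2]>0.072)&(S[...,2]<0.09)).astype(np.uint8);m[:, :220]=0;m[:,320:]=0;m[:195]=0;m[285:]=0
cs=max(cv2.findContours(m,0,2)[0],key=cv2.contourArea)
W=plane('side',cs.reshape(-1,2),0.079)
r=cv2.minAreaRect((W[:,:2]*1000).astype(np.float32)); print('case rect side',r)
# ledge: bright
m=((C[...,2]>0.055)&(C[...,2]<0.075)&(im.min(2)>150)).astype(np.uint8); m[:, :290]=0;m[:,360:]=0;m[:205]=0;m[235:]=0
v,u=np.nonzero(m); print('ledge px',len(u), u.mean(),v.mean(),plane('top',[[u.mean(),v.mean()]],.067))
# blade
def blob(im,lo,hi,box):
    h=cv2.cvtColor(im,cv2.COLOR_BGR2HSV); mm=cv2.inRange(h,lo,hi); k=np.zeros_like(mm); x0,y0,x1,y1=box; k[y0:y1,x0:x1]=mm[y0:y1,x0:x1]
    return max(cv2.findContours(k,0,2)[0],key=cv2.contourArea).reshape(-1,2)
for n,I,b in(('top',im,(420,195,460,295)),('side',si,(325,165,410,215))):
    c=blob(I,(5,100,60),(20,255,255),b); W=plane(n,c,.016 if n=='top' else .012); r=cv2.minAreaRect((W[:,:2]*1000).astype(np.float32)); print(n,'handle',r); print(cv2.boxPoints(r))
m=((C[...,2]>0.004)&(C[...,2]<0.02)).astype(np.uint8);k=np.zeros_like(m);k[195:240,430:460]=((im[195:240,430:460].min(2)>150))
c=max(cv2.findContours(k,0,2)[0],key=cv2.contourArea).reshape(-1,2);W=plane('top',c,.009);r=cv2.minAreaRect((W[:,:2]*1000).astype(np.float32)); print('steel',r);print(cv2.boxPoints(r))
# tube
for n,I,X,b in(('top',im,C,(180,245,210,278)),('side',si,S,(265,350,297,390))):
    c=blob(I,(18,80,40),(35,255,255),b); print(n,'tube',cv2.boundingRect(c),plane(n,[c.mean(0)],.084)); 
    x0,y0,w,h=cv2.boundingRect(c);P=X[y0:y0+h,x0:x0+w].reshape(-1,3);P=P[P[:,2]>.08];print(len(P),np.median(P,0),P.min(0),P.max(0))
print(np.round(Ro.from_rotvec(manip.sense()['tcp_rot']).as_matrix(),3))
a=cv2.resize(im[190:300,400:540],None,fx=3.5,fy=3.5);b=cv2.resize(im[235:290,170:220],None,fx=7,fy=7);b=b[:385]
cv=np.zeros((385,490+350,3),np.uint8);cv[:,:490]=a;cv[:,490:]=b;cv2.imwrite('pics/crop1.png',cv[:,:800])
```

```text
cover z 0.08008275516589491
case rect top ((643.71826171875, -40.52928161621094), (141.3762969970703, 150.25491333007812), 7.489346027374268)
[[ 563.8409   24.7437]
 [ 583.4254 -124.2295]
 [ 723.5956 -105.8022]
 [ 704.0112   43.1709]]
case rect side ((647.35400390625, -34.47969055175781), (129.2613525390625, 157.69891357421875), 7.333990573883057)
ledge px 98 322.05102040816325 219.75510204081633 [[ 0.5811 -0.0489  0.067 ]]
top handle ((483.4776306152344, -303.0493469238281), (20.90694808959961, 87.97492980957031), 77.70011138916016)
[[ 438.2729 -303.8923]
 [ 524.2285 -322.6335]
 [ 528.6823 -302.2064]
 [ 442.7267 -283.4652]]
side handle ((481.47650146484375, -303.7245178222656), (28.6505126953125, 91.36790466308594), 72.79946899414062)
[[ 433.5995 -303.8996]
 [ 520.881  -330.9186]
 [ 529.3535 -303.5495]
 [ 442.072  -276.5304]]
steel ((544.8650512695312, -325.225341796875), (0.0, 0.0), 0.0)
[[ 544.8651 -325.2253]
 [ 544.8651 -325.2253]
 [ 544.8651 -325.2253]
 [ 544.8651 -325.2253]]
top tube (187, 256, 12, 10) [[0.4945 0.2201 0.084 ]]
12 [0.4931 0.2236 0.083 ] [0.4876 0.2205 0.0804] [0.5045 0.2335 0.0858]
side tube (273, 357, 14, 28) [[0.4907 0.242  0.084 ]]
37 [0.4916 0.2378 0.0832] [0.485  0.2225 0.0801] [0.5053 0.2416 0.0868]
[[-0.924  0.383 -0.   ]
 [ 0.383  0.924 -0.001]
 [-0.    -0.002 -1.   ]]
```

View pics/crop1.png

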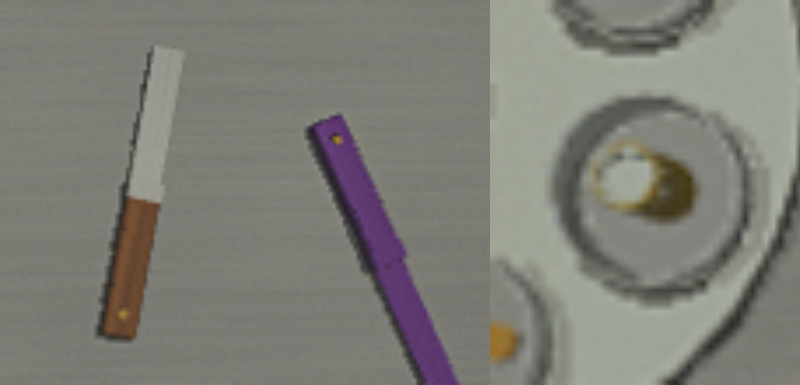

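The crop confirms it: the left thing is the wooden-handled steel blade, with its tip at about px (448,204) and handle end at about (433.4,286.6). The right one is the purple look-alike. The tube's top disc is at about px (189.3,260.3). Next I need the case edges more precisely.

Run:
```python
from h import *
a=cv2.resize(cv2.imread('pics/top0.png')[150:235,270:365],None,fx=4.2,fy=4.2,interpolation=2)
b=cv2.resize(cv2.imread('pics/side0.png')[195:290,225:320],None,fx=4.2,fy=4.2,interpolation=2)
cv=np.zeros((399,798,3),np.uint8);cv[:a.shape[0],:a.shape[1]]=a;cv[:b.shape[0],399:399+b.shape[1]]=b
cv=cv2.convertScaleAbs(cv,alpha=1.5)
cv2.imwrite('pics/crop2.png',cv)
```

```text
(no output)
```

View pics/crop2.png

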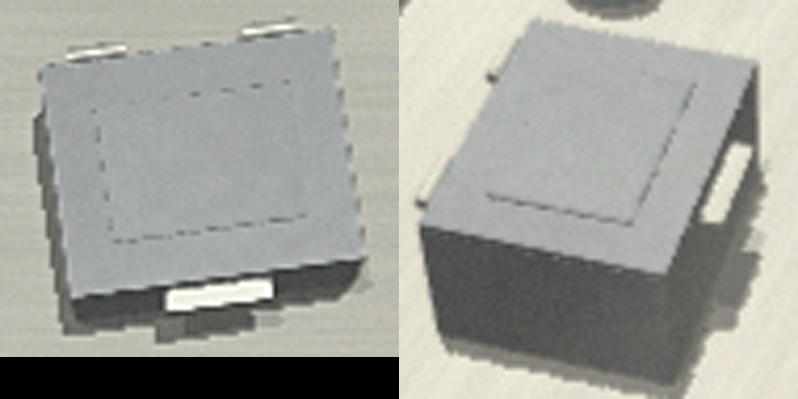

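The crop shows the cover as a light quadrilateral in both views, with its corners read off, and the white ledge in front of it at crop (220,295). I'm fitting the pose from these corners.

Run:
```python
from h import *
np.set_printoptions(precision=4,suppress=True)
T=np.array([[40,70],[333,30],[364,258],[72,298]])/4.2+[270,150]-.4
S=(np.array([[420,228],[540,20],[757,62],[668,272]])-[399,0])/4.2+[225,195]-.4
loc=np.array([[60,75],[60,-75],[-60,-75],[-60,75]])/1000
for n,p in(('top',T),('side',S)):
    W=plane(n,p,.079)[:,:2]
    c=W.mean(0); A=W-c
    yaw=np.angle(sum((A[:,0]+1j*A[:,1])*np.conj(loc[:,0]+1j*loc[:,1])))
    R=np.array([[np.cos(yaw),-np.sin(yaw)],[np.sin(yaw),np.cos(yaw)]])
    print(n,'centre',c,'yaw',np.degrees(yaw),'resid',(A@R-loc)*1000, 'notch',c+R@[-.06,0],'socket',c+R@[-.012,0])
# ledge front edge midpoint
L=np.array([[166,311],[273,298],[166,292],[273,280]])/4.2+[270,150]-.4
W=plane('top',L,.067);print('ledge',W, np.linalg.norm(W[0]-W[1]))
W=plane('side',(np.array([[752,150],[718,222]])-[399,0])/4.2+[225,195]-.4,.067);print('ledge side front',W)
# blade
print('blade', plane('top',[[448,204]],.009),plane('top',[[433.4,286.6]],.016),plane('top',[[440.9,247.1]],.016))
b=np.array([[332,179],[403,203]])
print('side blade',plane('side',b,.009))
print('tube',plane('top',[[189.3,260.3]],.084),plane('side',[[281,362.5]],.084))
```

```text
top centre [ 0.6464 -0.0404] yaw 7.385975828333883 resid [[-1.0128 -0.0126]
 [-0.4532 -0.4428]
 [ 0.8175  1.2484]
 [ 0.6485 -0.7931]] notch [ 0.5869 -0.0481] socket [ 0.6345 -0.0419]
side centre [ 0.6444 -0.0386] yaw 7.502589219007375 resid [[-0.4777  1.7204]
 [-2.9373 -0.336 ]
 [ 1.8298  1.0624]
 [ 1.5852 -2.4468]] notch [ 0.5849 -0.0465] socket [ 0.6325 -0.0402]
ledge [[ 0.5729 -0.0214  0.067 ]
 [ 0.5791 -0.0756  0.067 ]
 [ 0.5826 -0.0215  0.067 ]
 [ 0.5884 -0.0757  0.067 ]] 0.05458165104337456
ledge side front [[ 0.5786 -0.0722  0.067 ]
 [ 0.574  -0.0218  0.067 ]]
blade [[ 0.6245 -0.3351  0.009 ]] [[ 0.4385 -0.2939  0.016 ]] [[ 0.5259 -0.3136  0.016 ]]
side blade [[ 0.6224 -0.3155  0.009 ]
 [ 0.4358 -0.2968  0.009 ]]
tube [[0.4954 0.2286 0.084 ]] [[0.4932 0.2314 0.084 ]]
```

```bash
cat > go.py <<'E'
import sys
from h import *
# python3 go.py x y z bladeyaw_deg : numbers for jog; tool x = minus blade direction
def nums(x,y,z,yaw=None):
    s=manip.sense(); R=Ro.from_rotvec(s['tcp_rot']).as_matrix()
    d=R.T@(np.array([x,y,z])-s['position'])/.2
    cur=np.degrees(np.arctan2(-R[1,0],-R[0,0]))
    t=0 if yaw is None else -((yaw-cur+180)%360-180)/360
    print('pos',s['position'].round(4),'yaw',round(cur,2),'| tx %.4f ty %.4f tz %.4f turn %.4f'%(*d,t),'t',s['clock'],'tilt',R[2].round(3))
if __name__=='__main__':
    a=list(map(float,sys.argv[1:])); nums(*a)
E
python3 go.py 0.5117 -0.3102 0.15 -12.5; python3 go.py 0.42 0.42 0.25 -12.5
```

```text
pos [0.2487 0.6001 0.2495] yaw -22.51 | tx -2.9572 ty -3.7008 tz 0.5033 turn -0.0278 t 0.1 tilt [-0.    -0.002 -1.   ]
pos [0.2487 0.6001 0.2495] yaw -22.51 | tx -1.1361 ty -0.5041 tz -0.0017 turn -0.0278 t 0.1 tilt [-0.    -0.002 -1.   ]
```

```bash
python3 -m jog '[{"tx":-1,"ty":-0.8,"turn":-0.0278},{"tx":-1,"ty":-0.8,"turn":-0.0278},{"tx":-1,"ty":-0.8,"turn":-0.0278},{"tx":-1,"ty":-0.8,"turn":-0.0278},{"tx":-1,"ty":-0.8,"turn":-0.0278},{"tx":-1,"ty":-0.8,"turn":-0.0278},{"tx":-1,"ty":-0.8,"turn":-0.0278}]' 0.3 100; python3 go.py 0.5117 -0.3102 0.15 -12.5
```

```text
pos [0.2487 0.6001 0.2495] yaw -22.51 | tx -2.9572 ty -3.7008 tz 0.5033 turn -0.0278 t 0.1 tilt [-0.    -0.002 -1.   ]validation failed for argument at $[0]...
```

```bash
python3 -m jog '[{"tx":-1,"ty":-0.8,"tz":0,"turn":-0.0278},{"tx":-1,"ty":-0.8,"tz":0,"turn":-0.0278},{"tx":-1,"ty":-0.8,"tz":0,"turn":-0.0278},{"tx":-1,"ty":-0.8,"tz":0,"turn":-0.0278},{"tx":-1,"ty":-0.8,"tz":0,"turn":-0.0278},{"tx":-1,"ty":-0.8,"tz":0,"turn":-0.0278},{"tx":-1,"ty":-0.8,"tz":0,"turn":-0.0278}]' 0.3 100; python3 go.py 0.5117 -0.3102 0.15 -12.5
```

```text
clock: 0.8
position: [0.3733, 0.3746, 0.2504]
tcp_rot: [-0.348, -3.122, -0.0]
contact_force: [-0.9, 1.1, 0.0]
grip_width: 0.655
gripper_force: 0.0
pos [0.3733 0.3746 0.2504] yaw -12.7 | tx -1.4281 ty -3.1878 tz 0.5018 turn -0.0006 t 0.8 tilt [ 0.  0. -1.]
```

```bash
python3 -m jog '[{"tx":-0.6,"ty":-1,"tz":0,"turn":0},{"tx":-0.6,"ty":-1,"tz":0,"turn":0},{"tx":-0.6,"ty":-1,"tz":0,"turn":0},{"tx":-0.6,"ty":-1,"tz":0,"turn":0},{"tx":-0.6,"ty":-1,"tz":0,"turn":0},{"tx":-0.6,"ty":-1,"tz":0,"turn":0}]'
python3 -m jog '[{"tx":-0.4,"ty":-1,"tz":0,"turn":0},{"tx":-0.4,"ty":-1,"tz":0,"turn":0},{"tx":-0.4,"ty":-1,"tz":0,"turn":0},{"tx":-0.4,"ty":-1,"tz":0,"turn":0},{"tx":-0.4,"ty":-1,"tz":0,"turn":0},{"tx":-0.4,"ty":-1,"tz":0,"turn":0}]'
python3 go.py 0.5117 -0.3102 0.12 -12.5
```

```text
clock: 1.4
position: [0.4474, 0.1519, 0.2505]
tcp_rot: [0.349, 3.122, -0.001]
contact_force: [1.3, 0.2, 0.7]
grip_width: 0.65
gripper_force: 0.0
clock: 2.0
position: [0.4817, -0.0583, 0.2504]
tcp_rot: [0.345, 3.122, -0.001]
contact_force: [-0.2, 0.5, 0.1]
grip_width: 0.651
gripper_force: 0.0
pos [ 0.4817 -0.0583  0.2504] yaw -12.6 | tx -0.4211 ty -1.1962 tz 0.6528 turn -0.0003 t 2.0 tilt [-0.    -0.001 -1.   ]
```

```bash
python3 -m jog '[{"tx":-0.42,"ty":-1,"tz":0.2,"turn":0},{"tx":-0.42,"ty":-1,"tz":0.4,"turn":0},{"tx":-0.42,"ty":-1,"tz":0.4,"turn":0},{"tx":-0.42,"ty":-1,"tz":0.4,"turn":0},{"tx":-0.42,"ty":-1,"tz":0.4,"turn":0},{"tx":-0.42,"ty":-1,"tz":0.4,"turn":0},{"tx":-0.42,"ty":-1,"tz":0.4,"turn":0}]'
python3 go.py 0.5117 -0.3102 0.05 -12.5
```

```text
clock: 2.7
position: [0.5208, -0.2688, 0.1692]
tcp_rot: [-0.339, -3.121, -0.001]
contact_force: [-0.5, -0.3, 0.8]
grip_width: 0.652
gripper_force: 0.0
pos [ 0.5208 -0.2688  0.1692] yaw -12.38 | tx -0.0013 ty -0.2122 tz 0.5961 turn 0.0003 t 2.7 tilt [ 0.002  0.    -1.   ]
```

```bash
python3 -m jog '[{"tx":0,"ty":-0.212,"tz":0.2,"turn":0},{"tx":0,"ty":-0.212,"tz":0.4,"turn":0},{"tx":0,"ty":-0.212,"tz":0.6,"turn":0},{"tx":0,"ty":-0.212,"tz":0.6,"turn":0},{"tx":0,"ty":-0.212,"tz":0.6,"turn":0}]' -0.1
python3 - <<'E'
from h import *
from go import nums
print(manip.tip_reach)
nums(0.5117,-0.3102,0.022,-12.5)
im,_=manip.camera('side');p=proj('side',[manip.sense()['position']])[0].astype(int);print(p)
im2,_=manip.camera('top');q=proj('top',[manip.sense()['position']])[0].astype(int);print(q)
c=lambda i,p:cv2.resize(i[max(0,p[1]-70):p[1]+70,p[0]-70:p[0]+70],(400,400))
cv2.imwrite('pics/g1.png',np.hstack([c(im,p),c(im2,q)]))
E
```

```text
clock: 3.2
position: [0.5118, -0.3104, 0.0512]
tcp_rot: [-0.338, -3.123, -0.001]
contact_force: [0.2, 0.3, 0.7]
grip_width: 0.448
gripper_force: 0.0
0.019
pos [ 0.5118 -0.3104  0.0512] yaw -12.34 | tx 0.0009 ty 0.0009 tz 0.1459 turn 0.0004 t 3.2 tilt [ 0.     0.001 -1.   ]
[375 176]
[444 251]
```

View pics/g1.png

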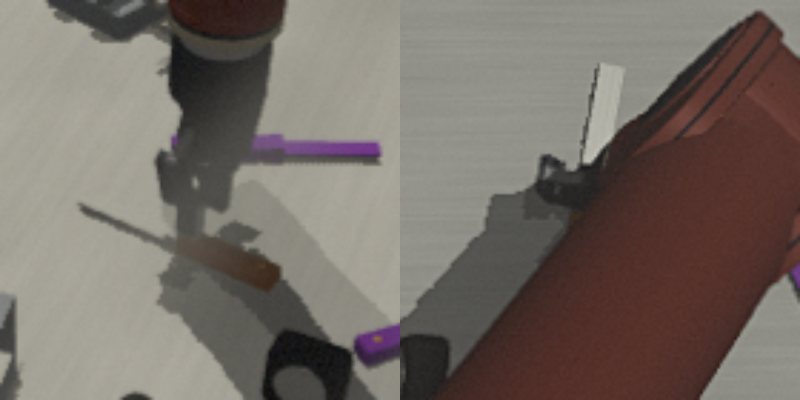

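The gripper straddles the handle, with the steel blade ahead of it. I'll go down and close.

```bash
python3 -m jog '[{"tx":0,"ty":0,"tz":0.08,"turn":0},{"tx":0,"ty":0,"tz":0.12,"turn":0},{"tx":0,"ty":0,"tz":0.14,"turn":0},{"tx":0,"ty":0,"tz":0.147,"turn":0},{"tx":0,"ty":0,"tz":0.147,"turn":0}]'
python3 -m jog '[{"tx":0,"ty":0,"tz":0,"turn":0},{"tx":0,"ty":0,"tz":0,"turn":0},{"tx":0,"ty":0,"tz":0,"turn":0},{"tx":0,"ty":0,"tz":0,"turn":0},{"tx":0,"ty":0,"tz":0,"turn":0}]' -1 110
```

```text
clock: 3.8
position: [0.5104, -0.3127, 0.0209]
tcp_rot: [-0.342, -3.123, 0.0]
contact_force: [-0.2, -1.1, 0.6]
grip_width: 0.451
gripper_force: 0.0
clock: 4.3
position: [0.5108, -0.3128, 0.0217]
tcp_rot: [0.342, 3.122, -0.0]
contact_force: [-2.5, 0.8, 6.5]
grip_width: 0.221
gripper_force: 108.5
```

```bash
python3 -m jog '[{"tx":0,"ty":0,"tz":-0.1,"turn":0},{"tx":0,"ty":0,"tz":-0.3,"turn":0},{"tx":0,"ty":0,"tz":-0.5,"turn":0},{"tx":0,"ty":0,"tz":-0.5,"turn":0},{"tx":0,"ty":0,"tz":-0.5,"turn":0},{"tx":0,"ty":0,"tz":-0.5,"turn":0}]'
python3 - <<'E'
from h import *
from go import nums
nums(0.44,-0.0668,0.12,7.4)
im,_=manip.camera('side');p=proj('side',[manip.sense()['position']])[0].astype(int);print(p)
im2,_=manip.camera('top');q=proj('top',[manip.sense()['position']])[0].astype(int);print(q)
c=lambda i,p:cv2.resize(i[max(0,p[1]-70):p[1]+70,p[0]-70:p[0]+70],(400,400))
cv2.imwrite('pics/g2.png',np.hstack([c(im,p),c(im2,q)]))
E
```

```text
clock: 4.9
position: [0.51, -0.312, 0.1199]
tcp_rot: [-0.342, -3.122, -0.001]
contact_force: [0.7, 0.9, -2.4]
grip_width: 0.221
gripper_force: 108.0
pos [ 0.51   -0.312   0.1199] yaw -12.49 | tx 0.6070 ty 1.1212 tz 0.0009 turn -0.0552 t 4.9 tilt [ 0.001  0.    -1.   ]
[379 153]
[452 249]
```

View pics/g2.png

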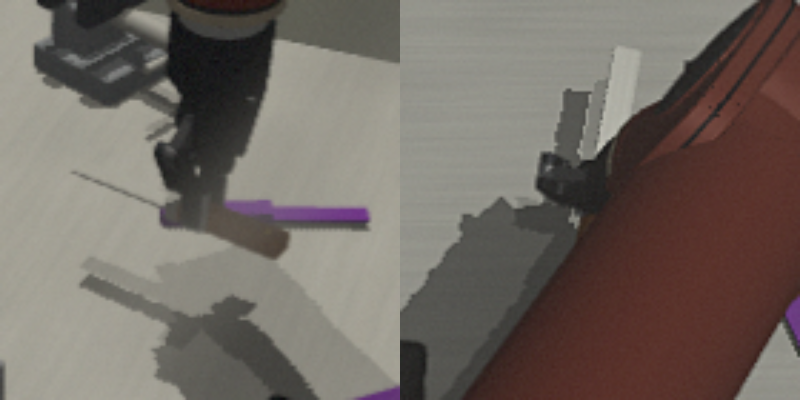

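Run:
```python
from h import *
o1,d1=ray('top',[[461.6,195.5]]);o2,d2=ray('side',[[333.5,143.2]])
A=np.array([d1[0],-d2[0]]).T; s=np.linalg.lstsq(A,o2-o1,rcond=None)[0]
P,Q=o1+s[0]*d1[0],o2+s[1]*d2[0]
t=manip.sense()['position'];u=np.array([np.cos(np.radians(-12.5)),np.sin(np.radians(-12.5)),0]);n=np.array([-u[1],u[0],0])
for X in(P,Q):print(X.round(4),(X-t)@u,(X-t)@n,X[2]-t[2])
```

```text
[ 0.6264 -0.343   0.0946] 0.12044471875159 -0.005030348876944678 -0.025000411010439275
[ 0.631  -0.3417  0.0952] 0.12471239250893197 -0.0027319077344364726 -0.024412848187230676
```

Run:
```python
from h import *
np.set_printoptions(precision=4,suppress=True)
t=manip.sense()['position'];a=np.radians(-12.5);u=np.array([np.cos(a),np.sin(a),0]);n=np.array([-u[1],u[0],0])
for k in('top','side'):
    im,d=manip.camera(k);X=(cloud(k,d)-t).reshape(-1,3)
    L=np.c_[X@u,X@n,X[:,2]]
    for lo in np.arange(-.1,.14,.02):
        s=L[(L[:,0]>lo)&(L[:,0]<lo+.02)&(abs(L[:,1])<.02)&(L[:,2]<.0)&(L[:,2]>-.06)]
        if len(s)>3: print(k,round(lo,2),len(s),np.median(s,0),s[:,2].min(),s[:,2].max(),s[:,0].max())
```

```text
top -0.04 9 [-0.0232  0.0093 -0.0101] -0.0169216588789486 -0.00213556765120905 -0.020539146095833637
top -0.02 28 [-0.0125  0.0085 -0.0065] -0.0176827989266818 -7.748201281500278e-05 -0.006776212667847539
top 0.02 5 [ 0.0369  0.0073 -0.0125] -0.014610921663492552 -0.009722760024517899 0.03852588809219929
top 0.04 49 [ 0.0525  0.0034 -0.0119] -0.017104729752792994 -0.00746099325175166 0.059696839344556635
top 0.06 90 [ 0.0709 -0.0015 -0.0119] -0.01727721287253993 -0.005620039900465459 0.07996648721247346
top 0.08 95 [ 0.0903 -0.0016 -0.0116] -0.01616987622515599 -0.007698527876446884 0.09987925363368445
top 0.1 81 [ 0.1091 -0.0018 -0.0123] -0.01720220830008924 -0.006533484868885067 0.11794287249160526
side -0.08 87 [-0.069   0.0063 -0.0065] -0.019611062491436196 -0.0025001312464926345 -0.06021201466200918
side -0.06 91 [-0.0502  0.0075 -0.0059] -0.019485349055241144 -0.0013955753276274768 -0.040498042254592095
side -0.04 91 [-0.0305  0.0078 -0.0061] -0.019635177290522346 -0.0030503293545580817 -0.020012761338478593
side -0.02 81 [-0.0123  0.0087 -0.0065] -0.019992115766805388 -0.0008414587902812048 -0.00037322281289188666
side 0.0 35 [ 0.0167  0.0097 -0.0085] -0.022088495821134715 -0.0017105672535139421 0.01982477571891565
side 0.02 49 [ 0.0295  0.0056 -0.0113] -0.02137822284161496 -0.00228461340259746 0.03976960175967706
side 0.04 50 [ 0.0498  0.0016 -0.0113] -0.015491865244793082 -0.009131329144727043 0.05954882583935344
side 0.06 51 [ 0.0707  0.0013 -0.0116] -0.015354975985813826 -0.008981666572923 0.07983396526414922
side 0.08 48 [ 0.0911  0.0002 -0.0112] -0.015883549865005633 -0.009176024630609639 0.09997528870643412
side 0.1 34 [ 0.1084  0.0003 -0.0121] -0.01390963800616142 -0.010006887947004453 0.11614323125297409
```

```bash
python3 -m jog '[{"tx":0.3,"ty":0.3,"tz":0,"turn":-0.02},{"tx":0.55,"ty":0.6,"tz":0,"turn":-0.04},{"tx":0.58,"ty":0.85,"tz":0,"turn":-0.055},{"tx":0.58,"ty":1,"tz":0,"turn":-0.055},{"tx":0.58,"ty":1,"tz":0,"turn":-0.055},{"tx":0.58,"ty":1,"tz":0,"turn":-0.055},{"tx":0.58,"ty":1,"tz":0,"turn":-0.055}]'; python3 go.py 0.4452 -0.0658 0.0845 7.4
```

```text
clock: 5.8
position: [0.4405, -0.0915, 0.1208]
tcp_rot: [0.203, -3.135, -0.0]
contact_force: [-0.0, -0.8, 0.0]
grip_width: 0.223
gripper_force: 108.3
pos [ 0.4405 -0.0915  0.1208] yaw 7.42 | tx -0.0400 ty 0.1244 tz 0.1815 turn 0.0001 t 5.8 tilt [ 0.  0. -1.]
```

```bash
python3 -m jog '[{"tx":-0.04,"ty":0.124,"tz":0.1,"turn":0},{"tx":-0.04,"ty":0.124,"tz":0.182,"turn":0},{"tx":-0.04,"ty":0.124,"tz":0.182,"turn":0},{"tx":-0.04,"ty":0.124,"tz":0.182,"turn":0},{"tx":-0.04,"ty":0.124,"tz":0.182,"turn":0}]'
python3 - <<'E'
from h import *
from go import nums
np.set_printoptions(precision=4,suppress=True)
nums(0.4452,-0.0658,.0845,7.4)
t=manip.sense()['position'];a=np.radians(7.4);u=np.array([np.cos(a),np.sin(a),0]);n=np.array([-u[1],u[0],0])
pics=[]
for k in('top','side'):
    im,d=manip.camera(k);X=(cloud(k,d)-t).reshape(-1,3)
    L=np.c_[X@u,X@n,X[:,2]]
    for lo in (.04,.06,.08,.1,.13,.15,.18,.22):
        s=L[(L[:,0]>lo)&(L[:,0]<lo+.02)&(abs(L[:,1])<.018)&(L[:,2]<.005)&(L[:,2]>-.04)]
        if len(s)>3: print(k,round(lo,2),len(s),np.median(s,0),s[:,2].min(),s[:,2].max(),s[:,0].max())
    p=proj(k,[t+u*.12])[0].astype(int);pics.append(cv2.resize(im[p[1]-50:p[1]+50,p[0]-50:p[0]+50],(400,400)))
cv2.imwrite('pics/n1.png',np.hstack(pics))
E
```

```text
clock: 6.3
position: [0.4458, -0.0677, 0.0852]
tcp_rot: [-0.197, 3.135, -0.001]
contact_force: [0.7, -0.1, -1.0]
grip_width: 0.223
gripper_force: 108.3
pos [ 0.4458 -0.0677  0.0852] yaw 7.19 | tx 0.0018 ty 0.0098 tz 0.0035 turn -0.0006 t 6.3 tilt [-0.001 -0.    -1.   ]
top 0.08 26 [ 0.0955 -0.0057 -0.0118] -0.016669164551575813 -0.007460271946440569 0.09984324316054703
top 0.1 68 [ 0.1083 -0.0024 -0.0112] -0.015911070485876325 -0.00618068684108726 0.11601988881775156
top 0.13 171 [ 0.1414  0.0001 -0.0161] -0.023089621624165904 -0.00042754037001808964 0.14984764776724585
top 0.15 162 [ 0.16   -0.0005 -0.0054] -0.011783861569938672 0.0017481003832910263 0.16972058251849143
top 0.18 159 [ 0.1898 -0.0005 -0.0044] -0.010137343389439016 0.0024116114461355947 0.19989681603878132
top 0.22 154 [ 0.2298 -0.     -0.0046] -0.010723191637515075 0.0008178891459342114 0.23999655424589988
side 0.04 83 [ 0.0501  0.0006 -0.0115] -0.014912274519955207 -0.009344369031107538 0.05996114383662865
side 0.06 81 [ 0.07    0.0007 -0.0117] -0.015249748870010807 -0.008029670703048455 0.07991118028484574
side 0.08 81 [ 0.0895  0.0014 -0.0114] -0.01711818913522907 -0.009066197994424721 0.09972407898149226
side 0.1 61 [ 0.1078  0.0016 -0.0118] -0.014978098766241746 -0.008718007010942566 0.1149416204906274
side 0.13 157 [ 0.1414 -0.0002 -0.0164] -0.023101261751981864 -0.0015747831753058633 0.14995917124665092
side 0.15 127 [ 0.1599 -0.0001 -0.0053] -0.008723564596317249 -0.0023923120666130143 0.16957606110436665
side 0.18 126 [ 0.1903  0.0007 -0.0041] -0.008837295806251547 -0.0012027889488233773 0.19989582120922475
side 0.22 119 [ 0.2303 -0.0002 -0.0043] -0.007407577459646222 -0.00032257253275964903 0.23997491044089775
```

View pics/n1.png

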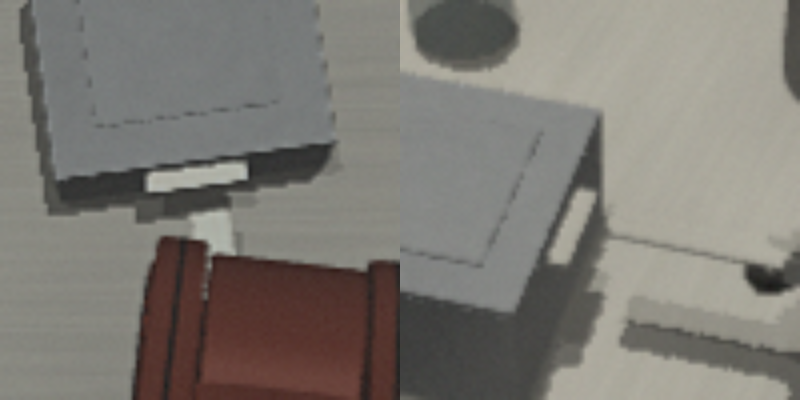

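The blade is level with its top at 71.8 mm, in the slot's 67–75 mm range, and is centred within 3 mm. The tip is about 25 mm from the face. I'll insert it about 18 mm.

```bash
python3 -m jog '[{"tx":-0.05,"ty":0.009,"tz":0,"turn":0},{"tx":-0.09,"ty":0.009,"tz":0,"turn":0},{"tx":-0.12,"ty":0.009,"tz":0,"turn":0},{"tx":-0.15,"ty":0.009,"tz":0,"turn":0},{"tx":-0.18,"ty":0.009,"tz":0,"turn":0},{"tx":-0.215,"ty":0.009,"tz":0,"turn":0},{"tx":-0.215,"ty":0.009,"tz":0,"turn":0}]'; python3 go.py 0.486 -0.06 0.0852 7.4
```

```text
clock: 7.1
position: [0.4888, -0.0592, 0.0846]
tcp_rot: [-0.2, 3.135, -0.001]
contact_force: [0.3, 0.1, -0.1]
grip_width: 0.225
gripper_force: 108.3
pos [ 0.4888 -0.0592  0.0846] yaw 7.32 | tx 0.0142 ty -0.0022 tz -0.0032 turn -0.0002 t 7.1 tilt [-0. -0. -1.]
```

```bash
python3 -m jog '[{"tx":0,"ty":0,"tz":-0.02,"turn":0},{"tx":0,"ty":0,"tz":-0.04,"turn":0},{"tx":-0.004,"ty":0,"tz":-0.08,"turn":0},{"tx":-0.012,"ty":0,"tz":-0.12,"turn":0},{"tx":-0.022,"ty":0,"tz":-0.16,"turn":0},{"tx":-0.035,"ty":0,"tz":-0.2,"turn":0},{"tx":-0.055,"ty":0,"tz":-0.245,"turn":0},{"tx":-0.055,"ty":0,"tz":-0.245,"turn":0}]'
python3 - <<'E'
from h import *
from go import nums
np.set_printoptions(precision=4,suppress=True)
nums(0.4888,-0.0592,.0852,7.4)
a=np.radians(7.4);u=np.array([np.cos(a),np.sin(a),0]);n=np.array([-u[1],u[0],0]);c=np.array([.646,-.04,0])
for k in('top','side'):
    im,d=manip.camera(k);X=(cloud(k,d)-c).reshape(-1,3);L=np.c_[X@u,X@n,X[:,2]]
    s=L[(abs(L[:,0]-.0)<.055)&(abs(L[:,1])<.07)&(L[:,2]>.085)&(L[:,2]<.2)]
    s=s[abs(s[:,1])>.03]
    if len(s)>20: print(k,len(s),np.polyfit(.06-s[:,0],s[:,2],1))
    cv2.imwrite(f'pics/l1{k}.png',im)
E
```

```text
clock: 7.9
position: [0.5002, -0.0578, 0.1351]
tcp_rot: [-0.2, 3.132, 0.0]
contact_force: [-0.8, -0.8, -0.1]
grip_width: 0.223
gripper_force: 108.2
pos [ 0.5002 -0.0578  0.1351] yaw 7.31 | tx 0.0581 ty 0.0002 tz 0.2492 turn -0.0002 t 7.9 tilt [-0.003 -0.    -1.   ]
top 1450 [0.5139 0.0816]
side 1089 [0.5126 0.0813]
```

View pics/l1side.png

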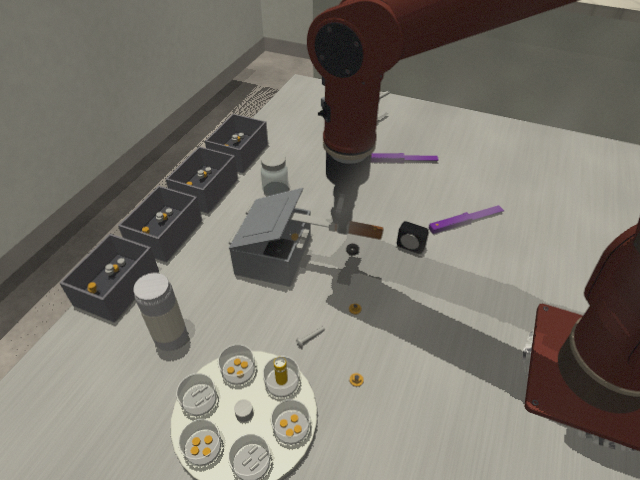

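The side view at (268,215) shows the cover raised to about 0.47 rad, resting on the blade alone. I'll carry on along the arc.

```bash
python3 -m jog '[{"tx":-0.032,"ty":0,"tz":-0.052,"turn":0},{"tx":-0.08,"ty":0,"tz":-0.11,"turn":0},{"tx":-0.136,"ty":0,"tz":-0.163,"turn":0},{"tx":-0.2,"ty":0,"tz":-0.206,"turn":0},{"tx":-0.268,"ty":0,"tz":-0.239,"turn":0},{"tx":-0.342,"ty":0,"tz":-0.261,"turn":0},{"tx":-0.417,"ty":0,"tz":-0.273,"turn":0},{"tx":-0.46,"ty":0,"tz":-0.273,"turn":0}]'
python3 -m jog '[{"tx":-0.03,"ty":0,"tz":0,"turn":0},{"tx":-0.055,"ty":0,"tz":0,"turn":0},{"tx":-0.055,"ty":0,"tz":0,"turn":0}]'
cat > cov.py <<'E'
from h import *
from go import nums
np.set_printoptions(precision=4,suppress=True)
a=np.radians(7.4);u=np.array([np.cos(a),np.sin(a),0]);n=np.array([-u[1],u[0],0]);c=np.array([.646,-.04,0])
for k in('top','side'):
    im,d=manip.camera(k);X=(cloud(k,d)-c).reshape(-1,3);L=np.c_[X@u,X@n,X[:,2]]
    s=L[(abs(L[:,0]-.06)<.04)&(abs(L[:,1])<.07)&(L[:,2]>.085)&(L[:,2]<.215)]
    s=s[abs(s[:,1])>.03]
    if len(s)>20: p=np.polyfit(s[:,2],s[:,0],1);print(k,len(s),p,'theta',np.pi/2+np.arctan(p[0]),s[:,2].max(),np.median(s,0))
E
python3 cov.py
```

```text
clock: 8.8
position: [0.5914, -0.0459, 0.1888]
tcp_rot: [-0.201, 3.134, -0.001]
contact_force: [-1.5, 0.6, -0.6]
grip_width: 0.226
gripper_force: 108.3
clock: 9.1
position: [0.6011, -0.0447, 0.1879]
tcp_rot: [0.2, -3.135, 0.0]
contact_force: [-0.7, -0.0, -1.1]
grip_width: 0.225
gripper_force: 108.4
top 94 [0.1175 0.0519] theta 1.6877598023209615 0.19943926211515972 [0.0717 0.0651 0.1731]
side 980 [0.1118 0.0515] theta 1.6821685967443032 0.19736375163141173 [0.0682 0.0374 0.1503]
```

Cover is at about 1.68 rad. I'll withdraw the blade and take it back to its old spot.

```bash
python3 -m jog '[{"tx":0.1,"ty":0,"tz":0,"turn":0},{"tx":0.3,"ty":0,"tz":0,"turn":0},{"tx":0.55,"ty":0,"tz":0,"turn":0},{"tx":0.7,"ty":0,"tz":0,"turn":0},{"tx":0.7,"ty":-0.1,"tz":0,"turn":0.02},{"tx":0.7,"ty":-0.3,"tz":0,"turn":0.04},{"tx":0.7,"ty":-0.5,"tz":0,"turn":0.055},{"tx":0.7,"ty":-0.7,"tz":0,"turn":0.055}]'
python3 go.py 0.511 -0.313 0.08 -12.5
```

```text
clock: 10.0
position: [0.4796, -0.2027, 0.1886]
tcp_rot: [0.346, 3.121, 0.002]
contact_force: [0.9, 0.4, -1.4]
grip_width: 0.22
gripper_force: 108.4
pos [ 0.4796 -0.2027  0.1886] yaw -12.66 | tx -0.2730 ty -0.5041 tz 0.5428 turn -0.0004 t 10.0 tilt [-0.001  0.001 -1.   ]
```

```bash
python3 -m jog '[{"tx":-0.27,"ty":-0.2,"tz":0,"turn":0},{"tx":-0.27,"ty":-0.4,"tz":0.1,"turn":0},{"tx":-0.27,"ty":-0.5,"tz":0.3,"turn":0},{"tx":-0.27,"ty":-0.5,"tz":0.5,"turn":0},{"tx":-0.27,"ty":-0.5,"tz":0.54,"turn":0},{"tx":-0.27,"ty":-0.5,"tz":0.54,"turn":0}]'
python3 go.py 0.511 -0.313 0.0215 -12.5
```

```text
clock: 10.6
position: [0.5102, -0.31, 0.0795]
tcp_rot: [-0.341, -3.121, -0.001]
contact_force: [-0.8, -0.9, 0.2]
grip_width: 0.224
gripper_force: 108.4
pos [ 0.5102 -0.31    0.0795] yaw -12.48 | tx -0.0076 ty -0.0142 tz 0.2901 turn 0.0000 t 10.6 tilt [ 0.002  0.001 -1.   ]
```

```bash
python3 -m jog '[{"tx":0,"ty":0,"tz":0.12,"turn":0},{"tx":0,"ty":0,"tz":0.2,"turn":0},{"tx":0,"ty":0,"tz":0.25,"turn":0},{"tx":0,"ty":0,"tz":0.275,"turn":0},{"tx":0,"ty":0,"tz":0.288,"turn":0},{"tx":0,"ty":0,"tz":0.288,"turn":0}]'
```

```text
clock: 11.2
position: [0.5111, -0.3109, 0.0229]
tcp_rot: [0.342, 3.123, -0.0]
contact_force: [0.7, -0.5, -1.4]
grip_width: 0.219
gripper_force: 108.4
```

```bash
python3 -m jog '[{"tx":0,"ty":0,"tz":0.006,"turn":0},{"tx":0,"ty":0,"tz":0.006,"turn":0}]'
python3 -m jog '[{"tx":0,"ty":0,"tz":0,"turn":0},{"tx":0,"ty":0,"tz":0,"turn":0},{"tx":0,"ty":0,"tz":0,"turn":0},{"tx":0,"ty":0,"tz":0,"turn":0}]' 0.1
python3 -m jog '[{"tx":0,"ty":0,"tz":-0.1,"turn":0},{"tx":0,"ty":0,"tz":-0.3,"turn":0},{"tx":0,"ty":0,"tz":-0.55,"turn":0},{"tx":0,"ty":0,"tz":-0.8,"turn":0},{"tx":0,"ty":0,"tz":-1,"turn":0},{"tx":0,"ty":0,"tz":-1,"turn":0},{"tx":0,"ty":0,"tz":-1,"turn":0}]'
python3 - <<'E'
from h import *
from go import nums
np.set_printoptions(precision=4,suppress=True)
im,d=manip.camera('side');cv2.imwrite('pics/b1.png',im);X=cloud('side',d)
h=cv2.cvtColor(im,cv2.COLOR_BGR2HSV);m=cv2.inRange(h,(5,100,60),(20,255,255));k=np.zeros_like(m);k[165:215,325:410]=m[165:215,325:410]
P=X[k>0];print('handle',len(P),np.median(P,0),P[:,2].min(),P[:,2].max())
# steel along expected line
u=np.array([np.cos(np.radians(-12.5)),np.sin(np.radians(-12.5)),0])
for s in(.05,.08,.11): 
    p=proj('side',[np.array([.511,-.3115,.0095])+u*s])[0].round().astype(int);print(s,X[p[1]-1:p[1]+2,p[0]-1:p[0]+2].reshape(-1,3).mean(0))
nums(0.4945,0.2298,.15)
E
python3 cov.py
```

```text
clock: 11.4
position: [0.5111, -0.311, 0.0217]
tcp_rot: [0.342, 3.122, -0.0]
contact_force: [-0.6, -0.1, -1.6]
grip_width: 0.222
gripper_force: 108.5
clock: 11.8
position: [0.5109, -0.3109, 0.0214]
tcp_rot: [0.342, 3.123, -0.0]
contact_force: [-0.1, 0.1, 0.6]
grip_width: 0.548
gripper_force: 0.0
clock: 12.5
position: [0.5112, -0.3108, 0.222]
tcp_rot: [0.341, 3.121, 0.0]
contact_force: [0.4, -0.2, -0.6]
grip_width: 0.546
gripper_force: 0.0
handle 105 [ 0.4559 -0.2922  0.0158] 0.005653614939282625 0.01924748724439973
0.05 [ 0.5598 -0.3237  0.01  ]
0.08 [ 0.5902 -0.3281  0.0098]
0.11 [ 0.6184 -0.3323  0.0106]
pos [ 0.5107 -0.3104  0.2207] yaw -12.48 | tx 0.6627 ty 2.6196 tz 0.3552 turn 0.0000 t 12.55 tilt [ 0.  0. -1.]
top 913 [0.1173 0.052 ] theta 1.6875166493946807 0.1991397946668081 [0.0692 0.0301 0.1479]
side 1057 [0.1124 0.0514] theta 1.6827603592299816 0.19686815339783714 [0.0677 0.0338 0.146 ]
```

```bash
python3 -m jog '[{"tx":0.33,"ty":0.3,"tz":0,"turn":-0.02},{"tx":0.33,"ty":0.5,"tz":0,"turn":-0.04},{"tx":0.33,"ty":0.8,"tz":0,"turn":-0.055},{"tx":0.33,"ty":1,"tz":0,"turn":-0.055},{"tx":0.33,"ty":1,"tz":0,"turn":-0.055},{"tx":0.33,"ty":1,"tz":0,"turn":-0.055},{"tx":0.33,"ty":1,"tz":0,"turn":-0.055}]'
python3 -m jog '[{"tx":0,"ty":1,"tz":0,"turn":0},{"tx":0,"ty":1,"tz":0,"turn":0},{"tx":0,"ty":1,"tz":0,"turn":0},{"tx":0,"ty":1,"tz":0,"turn":0},{"tx":0,"ty":1,"tz":0,"turn":0}]'
python3 go.py 0.4945 0.230 .15 7.4
```

```text
clock: 13.35
position: [0.4892, -0.1014, 0.2204]
tcp_rot: [0.201, -3.133, 0.001]
contact_force: [-0.6, -1.0, 0.1]
grip_width: 0.549
gripper_force: 0.0
clock: 13.85
position: [0.4631, 0.1022, 0.2206]
tcp_rot: [0.21, -3.133, -0.001]
contact_force: [-0.4, -0.0, -0.5]
grip_width: 0.551
gripper_force: 0.0
pos [0.4631 0.1022 0.2206] yaw 7.68 | tx -0.2413 ty 0.6123 tz 0.3529 turn 0.0008 t 13.85 tilt [ 0.001  0.001 -1.   ]
```

```bash
python3 - <<'E'
from h import *
from scipy.optimize import least_squares
for k in('top','side'):
    im=cv2.imread(f'pics/{k}0.png');X=cloud(k,np.load(f'{k}0.npy')).reshape(-1,3)
    r=np.hypot(X[:,0]-.4945,X[:,1]-.23)
    T=X[(r<.018)&(X[:,2]>.079)&(X[:,2]<.09)];B=X[(r<.018)&(X[:,2]>.045)&(X[:,2]<.079)]
    print(k,len(T),'top bbox centre',(T.min(0)+T.max(0))[:2]/2,np.ptp(T,axis=0),'mean',T.mean(0)[:2])
    if len(B)>10:
        f=least_squares(lambda c:np.hypot(B[:,0]-c[0],B[:,1]-c[1])-.01,[.4945,.23],loss='soft_l1',f_scale=.001);print('  circle',len(B),f.x,np.abs(f.fun).mean())
E
python3 -m jog '[{"tx":-0.24,"ty":0.4,"tz":0,"turn":0},{"tx":-0.24,"ty":0.61,"tz":0.1,"turn":0},{"tx":-0.24,"ty":0.61,"tz":0.35,"turn":0},{"tx":-0.24,"ty":0.61,"tz":0.35,"turn":0},{"tx":-0.24,"ty":0.61,"tz":0.35,"turn":0}]'
python3 go.py 0.4945 0.230 .12 7.4
```

```text
top 20 top bbox centre [0.49616231 0.2305393 ] [0.01713627 0.02007534 0.00593868] mean [0.4945524  0.22938185]
  circle 88 [0.4961956  0.22999497] 0.002431566965479561
side 41 top bbox centre [0.49510418 0.23211858] [0.02030651 0.01922677 0.00754283] mean [0.4930521  0.23580757]
  circle 183 [0.49564816 0.23119983] 0.0014395612016610822
clock: 14.35
position: [0.4955, 0.2226, 0.1485]
tcp_rot: [0.199, -3.131, 0.006]
contact_force: [0.7, -0.1, -0.8]
grip_width: 0.548
gripper_force: 0.0
pos [0.4955 0.2226 0.1485] yaw 7.27 | tx -0.0006 ty 0.0376 tz 0.1421 turn -0.0003 t 14.35 tilt [ 0.005 -0.004 -1.   ]
```

```bash
python3 -m jog '[{"tx":0,"ty":0,"tz":0.1,"turn":0},{"tx":0,"ty":0,"tz":0.1,"turn":0},{"tx":0,"ty":0,"tz":0.1,"turn":0}]' 0.1 40
python3 go.py 0.4957 0.2305 .078 7.4
```

```text
clock: 14.65
position: [0.4973, 0.2224, 0.1327]
tcp_rot: [-0.196, 3.135, -0.0]
contact_force: [-0.6, 0.1, 0.7]
grip_width: 0.552
gripper_force: 0.0
pos [0.4973 0.2224 0.1327] yaw 7.15 | tx 0.0031 ty 0.0410 tz 0.2733 turn -0.0007 t 14.65 tilt [-0.001 -0.    -1.   ]
```

```bash
python3 -m jog '[{"tx":0.003,"ty":0.041,"tz":0,"turn":0},{"tx":0.003,"ty":0.041,"tz":0.08,"turn":0},{"tx":0.003,"ty":0.041,"tz":0.16,"turn":0},{"tx":0.003,"ty":0.041,"tz":0.23,"turn":0},{"tx":0.003,"ty":0.041,"tz":0.27,"turn":0},{"tx":0.003,"ty":0.041,"tz":0.27,"turn":0}]'
python3 - <<'E'
from h import *
from go import nums
nums(.4957,.2305,.078,7.4)
im,_=manip.camera('side');p=proj('side',[manip.sense()['position']])[0].astype(int)
cv2.imwrite('pics/t1.png',cv2.resize(im[p[1]-60:p[1]+60,p[0]-60:p[0]+60],(480,480)))
E
```

```text
clock: 15.25
position: [0.4944, 0.2321, 0.0766]
tcp_rot: [0.2, -3.134, 0.001]
contact_force: [-0.0, -0.2, 0.6]
grip_width: 0.553
gripper_force: 0.0
pos [0.4944 0.2321 0.0766] yaw 7.3 | tx -0.0056 ty -0.0088 tz -0.0068 turn -0.0003 t 15.25 tilt [ 0.001 -0.001 -1.   ]
```

View pics/t1.png

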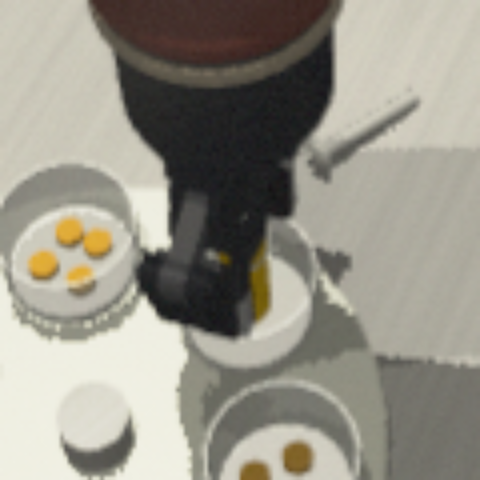

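The tube shows at crop (262,280) between the fingers, and nothing else is touched. I'll close and lift.

```bash
python3 -m jog '[{"tx":0,"ty":0,"tz":0,"turn":0},{"tx":0,"ty":0,"tz":0,"turn":0},{"tx":0,"ty":0,"tz":0,"turn":0},{"tx":0,"ty":0,"tz":0,"turn":0},{"tx":0,"ty":0,"tz":0,"turn":0}]' -1 40
python3 -m jog '[{"tx":0,"ty":0,"tz":-0.1,"turn":0},{"tx":0,"ty":0,"tz":-0.2,"turn":0},{"tx":0,"ty":0,"tz":-0.4,"turn":0},{"tx":0,"ty":0,"tz":-0.65,"turn":0},{"tx":0,"ty":0,"tz":-0.85,"turn":0},{"tx":0,"ty":0,"tz":-0.85,"turn":0},{"tx":0,"ty":0,"tz":-0.85,"turn":0}]'
cat > tube.py <<'E'
from h import *
from scipy.optimize import least_squares
np.set_printoptions(precision=4,suppress=True)
t=manip.sense()['position']
for k in('top','side'):
    im,d=manip.camera(k);X=cloud(k,d)
    h=cv2.cvtColor(im,cv2.COLOR_BGR2HSV);m=cv2.inRange(h,(18,80,30),(35,255,255)).astype(bool)
    P=X[m]-t; P=P[(np.hypot(P[:,0],P[:,1])<.03)&(P[:,2]<.01)&(P[:,2]>-.09)]
    if len(P)<15: print(k,len(P));continue
    # circle fit with linear tilt
    f=least_squares(lambda c:np.hypot(P[:,0]-c[0]-c[2]*(P[:,2]+.04),P[:,1]-c[1]-c[3]*(P[:,2]+.04))-.01,[0,0,0,0],loss='soft_l1',f_scale=.001)
    print(k,len(P),'axis at -40mm rel TCP',f.x,'z range',P[:,2].min(),P[:,2].max())
    cv2.imwrite('pics/tube_%s.png'%k,im)
E
python3 tube.py; python3 go.py 0.6335 -0.0415 .2466 7.4
```

```text
clock: 15.8
position: [0.4953, 0.2325, 0.0781]
tcp_rot: [-0.2, 3.134, 0.001]
contact_force: [-0.4, 0.6, 7.1]
grip_width: 0.219
gripper_force: 39.4
clock: 16.5
position: [0.495, 0.2325, 0.2478]
tcp_rot: [-0.2, 3.134, 0.002]
contact_force: [-0.3, -0.3, -0.5]
grip_width: 0.214
gripper_force: 39.2
top 2
side 148 axis at -40mm rel TCP [-0.0001 -0.0006 -0.1016  0.1698] z range -0.05167834026771553 0.006370990152520323
pos [0.4941 0.232  0.2459] yaw 7.3 | tx -0.5176 ty -1.4450 tz -0.0032 turn -0.0003 t 16.6 tilt [ 0.002 -0.001 -1.   ]
```

Run:
```python
from h import *
np.set_printoptions(precision=2,suppress=True)
t=manip.sense()['position'];im,d=manip.camera('side')
h=cv2.cvtColor(im,cv2.COLOR_BGR2HSV);m=cv2.inRange(h,(18,80,30),(35,255,255))
c=proj('side',[t+[0,0,-.04]])[0].astype(int);k=np.zeros_like(m);k[c[1]-45:c[1]+45,c[0]-30:c[0]+30]=m[c[1]-45:c[1]+45,c[0]-30:c[0]+30]
for dz in np.arange(.0,-.061,-.006):
    p=proj('side',[t+[0,0,dz],t+[0,0.0,dz]])[0]
    r=int(round(p[1]));u=np.nonzero(k[r])[0]
    # rim scale
    o=proj('side',[t+[.925*.01,.38*.01,dz]])[0]
    print(round(dz,3),'axis px',p,'halfw',abs(o[0]-p[0]),'mask',(u.min(),u.max(),len(u)) if len(u) else None)
```

```text
0.0 axis px [273.7  298.95] halfw 7.575917522939221 mask (np.int64(279), np.int64(281), 3)
-0.006 axis px [273.99 301.72] halfw 7.525000000446198 mask (np.int64(280), np.int64(280), 1)
-0.012 axis px [274.27 304.46] halfw 7.474755092503472 mask None
-0.018 axis px [274.55 307.16] halfw 7.425169701756602 mask (np.int64(281), np.int64(281), 1)
-0.024 axis px [274.83 309.82] halfw 7.376231064892636 mask (np.int64(281), np.int64(281), 1)
-0.03 axis px [275.1  312.45] halfw 7.327926742186548 mask (np.int64(281), np.int64(281), 1)
-0.036 axis px [275.37 315.05] halfw 7.28024460743336 mask (np.int64(280), np.int64(281), 2)
-0.042 axis px [275.64 317.61] halfw 7.233172838248436 mask (np.int64(269), np.int64(282), 14)
-0.048 axis px [275.9  320.14] halfw 7.186699906720833 mask (np.int64(269), np.int64(282), 14)
-0.054 axis px [276.16 322.63] halfw 7.1408145704056665 mask (np.int64(270), np.int64(281), 12)
-0.06 axis px [276.42 325.1 ] halfw 7.09550586364054 mask (np.int64(271), np.int64(280), 10)
```

Run:
```python
from h import *
np.set_printoptions(precision=4,suppress=True)
a=np.radians(7.4);u=np.array([np.cos(a),np.sin(a)]);n=np.array([-u[1],u[0]]);c=np.array([.646,-.04])
im,d=manip.camera('top');C=cloud('top',d)-np.r_[c,0]
L=np.dstack([C[...,:2]@u,C[...,:2]@n,C[...,2]])
m=(abs(L[...,0])<.056)&(abs(L[...,1])<.07)&(L[...,2]>.018)&(L[...,2]<.036)&(im.max(2)<90)
k=cv2.morphologyEx(m.astype(np.uint8),cv2.MORPH_CLOSE,np.ones((9,9)))
k=cv2.morphologyEx(k,cv2.MORPH_OPEN,np.ones((5,5)))
for q in sorted(cv2.findContours(k,0,2)[0],key=cv2.contourArea)[-2:]:
    W=plane('top',q.reshape(-1,2),.027)[:,:2];r=cv2.minAreaRect((W*1000).astype(np.float32));print('block',r,cv2.boundingRect(q))
h=(abs(L[...,0]+.012)<.02)&(abs(L[...,1])<.02)&(L[...,2]<.015)
v,w=np.nonzero(h);print('hole',len(v)); 
if len(v):print(plane('top',[[w.mean(),v.mean()]],.027),np.ptp(w),np.ptp(v))
p=proj('top',[[.634,-.041,.027]])[0].astype(int);print(p)
cr=im[p[1]-35:p[1]+35,p[0]-45:p[0]+45];cv2.imwrite('pics/sock.png',cv2.convertScaleAbs(cv2.resize(cr,None,fx=8,fy=8,interpolation=2),alpha=2))
print(proj('top',[[.6345,-.0419,.027],[.6325,-.0402,.027]]))
```

```text
block ((634.029296875, -41.54777145385742), (52.012332916259766, 49.44781494140625), 7.293727874755859) (307, 187, 24, 25)
hole 71
[[ 0.6337 -0.0418  0.027 ]] 9 8
[317 199]
[[318.3071 198.8001]
 [317.5469 199.6948]]
```

View pics/sock.png

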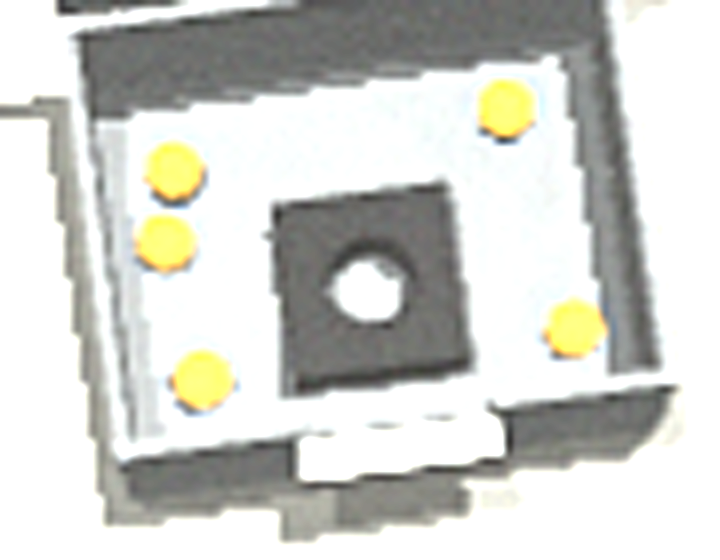

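The crop shows the block with the socket mouth at about crop (369,281), which puts the socket at about (0.6345,-0.041). The three estimates agree within 1.5 mm. I'll move above it.

```bash
python3 -m jog '[{"tx":-0.1,"ty":-0.2,"tz":-0.05,"turn":0},{"tx":-0.2,"ty":-0.4,"tz":-0.05,"turn":0},{"tx":-0.3,"ty":-0.65,"tz":-0.05,"turn":0},{"tx":-0.4,"ty":-0.85,"tz":-0.05,"turn":0},{"tx":-0.45,"ty":-0.95,"tz":-0.05,"turn":0},{"tx":-0.5,"ty":-1,"tz":-0.05,"turn":0},{"tx":-0.5,"ty":-1,"tz":-0.05,"turn":0},{"tx":-0.5,"ty":-1,"tz":-0.05,"turn":0}]'
python3 go.py 0.6345 -0.0412 .255 7.4
```

```text
clock: 17.5
position: [0.6189, 0.0483, 0.2565]
tcp_rot: [0.202, -3.134, -0.0]
contact_force: [-0.5, 1.2, -0.6]
grip_width: 0.218
gripper_force: 39.2
pos [0.6189 0.0483 0.2565] yaw 7.39 | tx -0.0198 ty -0.4537 tz 0.0073 turn -0.0000 t 17.5 tilt [ 0.002  0.    -1.   ]
```

```bash
python3 -m jog '[{"tx":-0.02,"ty":-0.2,"tz":0,"turn":0},{"tx":-0.02,"ty":-0.35,"tz":0,"turn":0},{"tx":-0.02,"ty":-0.454,"tz":0.1,"turn":0},{"tx":-0.02,"ty":-0.454,"tz":0.3,"turn":0},{"tx":-0.02,"ty":-0.454,"tz":0.5,"turn":0},{"tx":-0.02,"ty":-0.454,"tz":0.6,"turn":0},{"tx":-0.02,"ty":-0.454,"tz":0.65,"turn":0},{"tx":-0.02,"ty":-0.454,"tz":0.65,"turn":0}]'
python3 go.py 0.6345 -0.0412 .09 7.4;python3 go.py 0.6345 -0.0412 .09 7.4
```

```text
clock: 18.3
position: [0.6342, -0.0412, 0.1263]
tcp_rot: [0.203, -3.133, -0.001]
contact_force: [-0.2, -0.1, 1.1]
grip_width: 0.214
gripper_force: 39.2
pos [ 0.6342 -0.0412  0.1263] yaw 7.42 | tx -0.0020 ty -0.0003 tz 0.1817 turn 0.0000 t 18.3 tilt [ 0.002  0.001 -1.   ]
pos [ 0.6342 -0.0412  0.1263] yaw 7.42 | tx -0.0020 ty -0.0003 tz 0.1817 turn 0.0000 t 18.3 tilt [ 0.002  0.001 -1.   ]
```

```bash
python3 -m jog '[{"tx":0,"ty":0,"tz":0.1,"turn":0},{"tx":0,"ty":0,"tz":0.17,"turn":0},{"tx":0,"ty":0,"tz":0.21,"turn":0},{"tx":0,"ty":0,"tz":0.225,"turn":0},{"tx":0,"ty":0,"tz":0.235,"turn":0},{"tx":0,"ty":0,"tz":0.245,"turn":0},{"tx":0,"ty":0,"tz":0.245,"turn":0}]'; python3 go.py 0.6345 -0.0412 .06 7.4
```

```text
clock: 19.0
position: [0.6354, -0.0422, 0.0796]
tcp_rot: [-0.201, 3.134, 0.002]
contact_force: [-2.7, 2.0, 5.6]
grip_width: 0.22
gripper_force: 39.8
pos [ 0.6354 -0.0422  0.0796] yaw 7.32 | tx 0.0040 ty 0.0054 tz 0.0979 turn -0.0002 t 19.0 tilt [-0.001  0.001 -1.   ]
```

The contact pushes toward -x,+y, so I'll shift that way about 1.3 mm and continue down.

```bash
python3 -m jog '[{"tx":0.008,"ty":0.007,"tz":0,"turn":0},{"tx":0.008,"ty":0.007,"tz":0.01,"turn":0},{"tx":0.008,"ty":0.007,"tz":0.02,"turn":0},{"tx":0.008,"ty":0.007,"tz":0.03,"turn":0},{"tx":0.008,"ty":0.007,"tz":0.03,"turn":0}]'; python3 go.py 0.6345 -0.0412 .06 7.4
```

```text
clock: 19.5
position: [0.6332, -0.0412, 0.0719]
tcp_rot: [0.201, -3.135, -0.001]
contact_force: [1.3, 3.6, -1.6]
grip_width: 0.215
gripper_force: 39.0
pos [ 0.6332 -0.0412  0.0719] yaw 7.32 | tx -0.0065 ty -0.0007 tz 0.0597 turn -0.0002 t 19.5 tilt [ 0.  0. -1.]
```

```bash
python3 -m jog '[{"tx":-0.002,"ty":0.004,"tz":0.015,"turn":0},{"tx":-0.002,"ty":0.004,"tz":0.03,"turn":0},{"tx":-0.002,"ty":0.004,"tz":0.045,"turn":0},{"tx":-0.002,"ty":0.004,"tz":0.055,"turn":0},{"tx":-0.002,"ty":0.004,"tz":0.063,"turn":0},{"tx":-0.002,"ty":0.004,"tz":0.063,"turn":0}]'; python3 go.py 0.6345 -0.0412 .06 7.4
```

```text
clock: 20.1
position: [0.6333, -0.041, 0.0594]
tcp_rot: [0.2, -3.135, 0.0]
contact_force: [0.3, 2.4, -1.3]
grip_width: 0.215
gripper_force: 39.2
pos [ 0.6333 -0.041   0.0594] yaw 7.3 | tx -0.0060 ty -0.0017 tz -0.0031 turn -0.0003 t 20.1 tilt [ 0. -0. -1.]
```

```bash
python3 -m jog '[{"tx":0,"ty":0.003,"tz":0.007,"turn":0},{"tx":0,"ty":0.003,"tz":0.014,"turn":0},{"tx":0,"ty":0.003,"tz":0.014,"turn":0}]'
```

```text
clock: 20.4
position: [0.6341, -0.041, 0.059]
tcp_rot: [-0.199, 3.134, -0.0]
contact_force: [-4.8, 1.3, 17.2]
grip_width: 0.22
gripper_force: 41.1
```

The tube is seated, with floor contact at 17 N. Release and lift straight up.

```bash
python3 -m jog '[{"tx":0,"ty":0,"tz":-0.012,"turn":0},{"tx":0,"ty":0,"tz":-0.012,"turn":0},{"tx":0,"ty":0,"tz":-0.012,"turn":0},{"tx":0,"ty":0,"tz":-0.012,"turn":0},{"tx":0,"ty":0,"tz":-0.012,"turn":0}]' 0
python3 -m jog '[{"tx":0,"ty":0,"tz":-0.05,"turn":0},{"tx":0,"ty":0,"tz":-0.15,"turn":0},{"tx":0,"ty":0,"tz":-0.35,"turn":0},{"tx":0,"ty":0,"tz":-0.55,"turn":0},{"tx":0,"ty":0,"tz":-0.8,"turn":0},{"tx":0,"ty":0,"tz":-1,"turn":0},{"tx":0,"ty":0,"tz":-1,"turn":0}]'
python3 -m jog '[{"tx":0.2,"ty":0.2,"tz":0,"turn":0},{"tx":0.4,"ty":0.4,"tz":0,"turn":0},{"tx":0.6,"ty":0.6,"tz":0,"turn":0},{"tx":0.7,"ty":0.8,"tz":0,"turn":0},{"tx":0.7,"ty":1,"tz":0,"turn":0},{"tx":0.7,"ty":1,"tz":0,"turn":0},{"tx":0.7,"ty":1,"tz":0,"turn":0},{"tx":0.7,"ty":1,"tz":0,"turn":0}]'
python3 cov.py
python3 - <<'E'
from h import *
np.set_printoptions(precision=4,suppress=True)
for k in('top','side'):
    im,d=manip.camera(k);X=cloud(k,d).reshape(-1,3);r=np.hypot(X[:,0]-.634,X[:,1]+.041)
    T=X[(r<.02)&(X[:,2]>.035)&(X[:,2]<.1)];t=T[T[:,2]>.058];print(k,len(T),'zmax',T[:,2].max(),'top',len(t),t.mean(0),'bbox c',(t.min(0)+t.max(0))/2)
    J=cv2.imread(f'pics/{k}0.png');df=cv2.absdiff(J,im).max(2)>40
    df=cv2.morphologyEx(df.astype(np.uint8),cv2.MORPH_OPEN,np.ones((3,3)))
    print([cv2.boundingRect(c) for c in cv2.findContours(df,0,2)[0] if cv2.contourArea(c)>25])
    h=cv2.cvtColor(im,cv2.COLOR_BGR2HSV)
E
```

```text
clock: 20.9
position: [0.6332, -0.0404, 0.059]
tcp_rot: [0.2, -3.135, 0.0]
contact_force: [-1.3, 0.3, 0.4]
grip_width: 0.498
gripper_force: 0.0
clock: 21.6
position: [0.6358, -0.0412, 0.2667]
tcp_rot: [-0.199, 3.125, -0.0]
contact_force: [-0.2, 0.2, -0.4]
grip_width: 0.498
gripper_force: 0.0
clock: 22.4
position: [0.4695, 0.1392, 0.2595]
tcp_rot: [-0.198, 3.135, -0.001]
contact_force: [0.0, -0.2, 0.0]
grip_width: 0.501
gripper_force: 0.0
top 913 [0.1181 0.0519] theta 1.688349495904871 0.1984732493175716 [0.0694 0.0302 0.1482]
side 1064 [0.113  0.0513] theta 1.683297347174396 0.19638256305997803 [0.0676 0.0335 0.1455]
top 91 zmax 0.07052851310085773 top 26 [ 0.6337 -0.0434  0.0632] bbox c [ 0.6347 -0.0431  0.0643]
[(149, 421, 10, 10), (139, 412, 9, 8), (108, 383, 13, 7), (50, 378, 12, 12), (58, 369, 13, 5), (37, 368, 11, 11), (49, 360, 13, 10), (242, 250, 9, 6), (294, 208, 7, 7), (340, 201, 7, 8), (289, 190, 7, 8), (0, 188, 279, 292), (306, 187, 25, 26), (290, 182, 7, 7), (332, 174, 7, 7), (282, 160, 66, 19), (275, 134, 76, 32)]
side 121 zmax 0.06753231932670412 top 33 [ 0.6314 -0.0357  0.0623] bbox c [ 0.6337 -0.0372  0.0628]
[(631, 397, 9, 10), (274, 361, 14, 25), (546, 356, 12, 19), (310, 341, 330, 139), (581, 235, 50, 75), (262, 231, 7, 7), (297, 230, 12, 18), (216, 172, 40, 76), (344, 105, 11, 7), (331, 101, 9, 6), (352, 85, 7, 7), (234, 0, 260, 273)]
```

The tube's top measures about 0.065 m at the socket centre. The cover is at about 1.68 rad, the blade is flat, and nothing else has changed. Handing in.

```bash
python3 -c "
from rig import manip
print(manip.job_done())"
```

```text
the job is handed in; nothing more can be done
None
```

I handed the job in at about 22 s. By my last camera checks the cover stood open at about 1.68 rad, the blade lay flat and released, the tube was fully down in the socket, and no bystander was seen to move; no verdict was returned.

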